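# Lay the tea table for a tasting

## Robot

A 7-joint arm with a two-finger parallel gripper is mounted at the origin on the work surface. World frame = base frame: x ahead of the robot, y to its left, z up, the work surface at z = 0. Lengths are in m, angles in rad, forces in N, time in s.
With the tool pointing down it reaches from about 0.4 to 0.85 m from the base axis. Payload 6.9 kg.
Tool frame: the origin (TCP) lies at the centre of the arm's flange, where the gripper is bolted on; the fingertips stand 173 mm ahead of it and the grasp point (between the pads) lies 155 mm ahead of it (manip.pinch_z is the z of the grasp point in the tool frame, in m); z points along the fingers, y is the line along which they close (so a half turn about z gives the same grasp; the last joint's range is limited). The gripper opens to 85 mm and grips with 20 to 120 N. Pads are 22 mm wide; open, the fingers measure 114 mm over their backs; the gripper's body (76 mm by 85 mm) begins 54 mm behind the grasp point. The pads swing forward as they close: fully open they stand 13 mm farther back than shut.
Start: joints at [-1.206, 0.507, -0.238, 1.5, 0.126, 1.149, -0.155], TCP at [0.161, 0.604, 0.405] pointing down, gripper open.
Joint ranges: [-3.08, 3.08], [-0.24, 2.05], [-1.43, 1.35], [0, 2.5], [-1.52, 4.66], [0.17, 1.96], [-2.89, 2.89]. Speed limits (rad/s): [2.39, 2.39, 3.14, 3.14, 3.14, 3.14, 3.14].

## Interface

Orientations are given as a rotation vector (axis times angle).
In Python, from workcell import manip, viewer gives the robot as it stands. The module is installed in compiled form; this text tells all that it offers.
- The arm moves only by the tool servo_tool, never from a script. Its argument "deltas" is a list of rows, each an object with "slide": the shift along the tool's x, y, z each as a share of 0.03 m, from -1 to 1, a list of three; "roll": the turn about the tool's z as a share of 45 degrees, from -1 to 1; "fingers": the opening, from -1 (shut) to 1 (fully open). A call has exactly 5 rows; each row shifts and turns the commanded pose from where the row before left it, along the tool's axes as they then stand; what a row does not reach is not made up. A row lasts 1/8 s, in which the tool goes at most 62.5 mm and 10.7 degrees, less where a joint would pass 70% of its speed; a pose out of reach is approached as far as the arm can. A call with a number of a shift or a turn outside -1 to 1 is refused whole. A call with a gripper value outside its range is refused whole. The fingers move at their own pace and stop on an object; "newtons" is the grip in N (left out, the last holds). Time passes only in rows, so rows that do not move let the fingers close, or fill a call up. It gives the time, the measured TCP pose, the force, the opening and the grip force at its end, in the units of the state.
- manip.observe(): the state, without advancing time (a new reading comes with each control period).
- viewer.capture(name): name is "side" or "top"; returns a dict with "pixels" (384x512x3 uint8, red, green, blue), "z_map" (384x512 float32, m along the optical axis (not along the pixel's ray), 0 where there is no reading), "fov_y" (degrees; the focal length in pixels is half the picture's height over the tangent of half this angle, whatever the lens; pixels are square), "cx", "cy" (the principal point, pixels), "cam_to_world" (4x4, takes a point from camera to world coordinates). Camera axes: x right, y down, z forward; pixel columns grow to the right and rows downward; lengths in m; the calibration is good to about 2 mm. A picture is of the moment at which its call begins.
- manip.hand_in(): hands the job in; it is judged then, once.
Trained networks look in the newest picture that a camera, given by its name, has taken for a name from the list of things; names that differ only in an ending like _2 or _b are one class to them, and where a whole thing is asked for, a point or a joint stands for the part that bears it (a point fixed in the world has none). Each returns a list of dicts, best first, with "p" (0 to 1); they miss things now and then, are a little off and sometimes report something else, mostly with a low value. They report only what shows in the picture. A call takes as long as a camera call. They do not tell look-alikes from the thing itself.
- viewer.recognise(camera, name): "rect" ([left, top, right, bottom] in pixels, round what is visible of it).
- viewer.cut_out(camera, name): "mask" (384x512 bool, what is visible of it) and "rect" ([left, top, right, bottom] in pixels, round what is visible of it).
The state is a dict: "time_s": time; "q": joint angles; "qvel": joint speeds; "effort": joint torques, N m; "ee_pos": TCP position; "ee_rot": TCP orientation; "ft_force": force on the tool from outside, world axes, zero at the start; "torque": the same for the moment, N m; "opening": finger opening in m; "gripper_force": force on a finger pad.
Only numpy, scipy, OpenCV 4.12 (cv2) and the standard library are available. Lean on these libraries where they do the work, as an engineer would, in place of code of your own. Each camera call takes 0.05 s, during which the arm holds its last target. There are 200 camera calls.

## Task

Set the tea table for a tasting: put the wooden saucer in the middle of the slate tile and the green cup centred on top of the saucer, and put the red caddy in the middle of the cork coaster. Stand the white cup on the table exactly midway between the tile and the coaster, and the black stone toad on the table straight in front of the teapot's spout, in line with it and with about 25 mm clear between spout tip and toad. Set everything down upright and gently without dropping it, and leave the glass mug and the blue jar where they are.

Things in the scene. Friction and masses are not known exactly. Their poses are not given: they have to be found in the camera images.
- saucer: Loose round cup saucer, a disc of light wood 64 mm across and 12 mm thick, flat on top with a dark brown round middle. Origin: centre of its underside; z up. About 40 g.
- green_cup: Loose handleless tea cup, pale green celadon, 60 mm across the rim, 46 mm across the foot, 46 mm tall, open at the top, wall 4 mm. It stands upright. Origin: centre of its foot; z up. About 70 g.
- white_cup: Loose handleless tea cup, white porcelain, otherwise the same shape as the green one: 60 mm across the rim, 46 mm across the foot, 46 mm tall. Origin: centre of its foot; z up. About 70 g.
- caddy: Loose upright cylindrical tea caddy, red with a brass-coloured closed top, 54 mm across and 72 mm tall. Origin: centre of its underside; z up. About 150 g.
- toad: Loose small toad figurine (tea pet) of black stone with two raised eyes: 50 mm long along its x, its head to its -x, 44 mm wide along its y; the full-width block is 24 mm tall, the narrower back (36 mm wide) reaches 35 mm, the eyes 42 mm. Origin: centre of its underside; z up. It starts with its length (x) roughly along the world's y. About 120 g.
- tile: Fixed square slate tile, blue-grey, 90 by 90 mm and 6 mm thick, lying on the table. Origin: centre of its underside (table level); z up.
- coaster: Fixed round cork coaster, tan, 84 mm across and 6 mm thick, lying on the table 280 mm from the tile, centre to centre. Origin: centre of its underside (table level); z up.
- teapot: Fixed reddish-brown clay teapot, body 78 mm across, 71 mm tall over the knob. Its spout points along its own -x; the spout's tip is 75 mm from the origin, 50 mm above the table. Its slim black handle sticks out to 72 mm along +x, opposite the spout. Origin: centre of its underside; z up.
- mug: Loose glass mug (bystander), 68 mm across, 72 mm tall, handle on its +y side. Origin: centre of its underside. Not to be moved.
- jar: Loose blue ceramic jar (bystander), 58 mm across, 58 mm tall. Origin: centre of its underside. Not to be moved.
Things that resemble listed ones, but are neither listed nor needed, are in the scene too. Of the things like the toad, leave any that is orange, pink or purple; of the rest the smaller one is meant.

How it is judged:
At the end, for the whole second after the job is handed in: Centred: saucer on tile, caddy on coaster within 14 mm, green cup on saucer 10; white cup on the table within 15 (along, across) of midway tile-coaster; toad on the table, centre 105-150 from the teapot's, within 15 of the spout line; all upright (0.1 rad), at rest; mug, jar moved under 15 mm (horizontal distance between saucer and tile below 0.014 m and z of saucer in the frame of tile between 0.003 and 0.009 m and horizontal distance between green_cup and saucer below 0.01 m and z of green_cup in the frame of saucer between 0.009 and 0.015 m and horizontal distance between caddy and coaster below 0.014 m and z of caddy in the frame of coaster between 0.003 and 0.009 m and x of white_cup in the frame of tile between -0.015 and 0.015 m and (y of white_cup in the frame of tile between -0.155 and -0.125 m or y of white_cup in the frame of tile between 0.125 and 0.155 m) and horizontal distance between white_cup and coaster below 0.158 m and height (world z) of each of white_cup, toad below 0.004 m and x of toad in the frame of teapot between -0.15 and -0.105 m and y of toad in the frame of teapot between -0.015 and 0.015 m and angle between each of saucer, green_cup, white_cup, caddy, toad's own z axis and vertical below 0.1 rad and linear speed of each of saucer, green_cup, white_cup, caddy, toad below 0.02 m/s and distance of each of mug, jar from where it was at the start of the episode below 0.015 m); the robot touches nothing.
It fails at once if one of the five things is dropped: it moves faster than 0.5 m/s while the fingers do not touch it ((linear speed of saucer above 0.5 m/s and contact force between the fingers and saucer below 0.01 N) or (linear speed of green_cup above 0.5 m/s and contact force between the fingers and green_cup below 0.01 N) or (linear speed of white_cup above 0.5 m/s and contact force between the fingers and white_cup below 0.01 N) or (linear speed of caddy above 0.5 m/s and contact force between the fingers and caddy below 0.01 N) or (linear speed of toad above 0.5 m/s and contact force between the fingers and toad below 0.01 N)).
It fails at once if the glass mug is pushed more than 15 mm or tipped (distance of mug from where it was at the start of the episode above 0.015 m or angle between mug's own z axis and vertical above 0.3 rad).
It fails at once if the blue jar is pushed more than 15 mm or tipped (distance of jar from where it was at the start of the episode above 0.015 m or angle between jar's own z axis and vertical above 0.3 rad).
It also fails if it takes over 120 s, if anything falls off the work surface, if the arm or the gripper's body presses on something with over 40 N, if the wrist force passes 120 N, or if a joint passes its speed limit or range.

## Working session

There is one attempt and no reset: what is moved stays moved. The work goes in short steps, Python scripts to look and compute and a tool call to move; the robot and the scene stay as the last step left them, time stands still between calls to the robot, and variables do not carry over. Pictures are saved under pics/ and viewed, at most 14 in all, crops included, and the job is handed in when it is done.

Besides the shell and the picture viewer there is one more tool, called as name(argument=value, ...) on one line, values as JSON. servo_tool: Moves the arm, as the interface text tells. Shift numbers are shares of 0.03 m and turn numbers shares of 45 degrees, none past 1 either way. Its arguments: {"type":"object","properties":{"deltas":{"type":"array"},"newtons":{"type":"number"}},"required":["deltas"]}

```bash
mkdir -p pics
cat > h.py <<'E'
import numpy as np, cv2
from workcell import manip, viewer
def cap(n):
    return viewer.capture(n)
def pts(c):
    z=c["z_map"]; h,w=z.shape; f=h/2/np.tan(np.radians(c["fov_y"])/2)
    v,u=np.mgrid[:h,:w]; P=np.stack([(u-c["cx"])/f*z,(v-c["cy"])/f*z,z],-1)
    T=np.array(c["cam_to_world"]); W=P@T[:3,:3].T+T[:3,3]; W[z<=0]=np.nan
    return W
def save(c,n,crop=None,s=1):
    im=c["pixels"][:,:,::-1]
    if crop: l,t,r,b=crop; im=im[t:b,l:r]
    cv2.imwrite("pics/"+n,cv2.resize(im,None,fx=s,fy=s,interpolation=cv2.INTER_CUBIC))
E
python3 - <<'E'
from h import *
print(manip.observe(), manip.pinch_z)
for n in ["top","side"]:
    c=cap(n); save(c,n+"0.png",None,1.5); W=pts(c); np.savez(n+"0.npz",W=W,rgb=c["pixels"])
    print(n,np.round(c["cam_to_world"],3).tolist(),c["fov_y"])
    for k in ["saucer","green_cup","white_cup","caddy","toad","tile","coaster","teapot","mug","jar"]:
        for d in viewer.cut_out(n,k):
            if d["p"]<.2: continue
            P=W[d["mask"]]; P=P[~np.isnan(P[:,0])]
            if len(P)==0: continue
            t=P[P[:,2]>np.percentile(P[:,2],97)-.006]
            print(k,round(d["p"],2),[int(x) for x in d["rect"]],"med",np.round(np.median(P,0),3),"ztop",np.round(np.percentile(P[:,2],97),3),"topmid",np.round((t.min(0)+t.max(0))[:2]/2,3),"ext",np.round(np.ptp(P,0),3))
E
```

```text
{'time_s': 0.0, 'q': array([-1.20553619,  0.50832085, -0.23752776,  1.50112985,  0.12570886,
        1.14892928, -0.15480955]), 'qvel': array([-0.00019783, -0.00017849, -0.00023617, -0.00044603,  0.0002881 ,
       -0.0018206 , -0.00063201]), 'effort': array([-9.56393596e-04, -6.20584488e+01, -2.18709156e+00, -2.49646425e+01,
        1.26957474e-02,  1.19291377e-02,  1.39037377e-05]), 'ee_pos': array([0.16054961, 0.60382018, 0.4038411 ]), 'ee_rot': array([-4.06838475e-01, -3.11494877e+00,  2.80647359e-03]), 'ft_force': array([-0.75065144, -0.34574021,  0.64938492]), 'torque': array([-0.04428355,  0.03172549,  0.00264293]), 'gripper_force': 0.0, 'opening': 0.08526979875870709} 0.1547
top [[-0.016, -0.992, 0.127, 0.304], [-1.0, 0.015, -0.007, 0.038], [0.005, -0.128, -0.992, 1.126], [0.0, 0.0, 0.0, 1.0]] 56.67883919417622
saucer 0.8 [278, 188, 299, 207] med [ 0.424 -0.093  0.01 ] ztop 0.014 topmid [ 0.425 -0.092] ext [0.06  0.061 0.015]
green_cup 0.67 [159, 182, 177, 201] med [0.456 0.287 0.009] ztop 0.047 topmid [0.454 0.281] ext [0.065 0.056 0.053]
white_cup 0.71 [239, 185, 259, 205] 
[... 2223 characters left out ...]
ext [0.071 0.126 0.059]
toad 0.54 [236, 165, 251, 187] med [0.44  0.131 0.027] ztop 0.043 topmid [0.444 0.141] ext [0.057 0.07  0.047]
tile 0.66 [292, 200, 333, 233] med [ 0.587 -0.06   0.008] ztop 0.011 topmid [ 0.588 -0.058] ext [0.093 0.097 0.013]
coaster 0.7 [274, 145, 300, 161] med [0.603 0.22  0.008] ztop 0.012 topmid [0.602 0.223] ext [0.079 0.086 0.013]
teapot 0.35 [223, 134, 244, 152] med [0.455 0.274 0.032] ztop 0.048 topmid [0.455 0.281] ext [0.056 0.086 0.052]
mug 0.61 [347, 224, 387, 263] med [ 0.672 -0.189  0.045] ztop 0.075 topmid [ 0.675 -0.191] ext [0.123 0.11  0.079]
jar 0.84 [294, 104, 310, 124] med [0.7   0.344 0.043] ztop 0.06 topmid [0.704 0.357] ext [0.051 0.043 0.057]
```

View pics/top0.png

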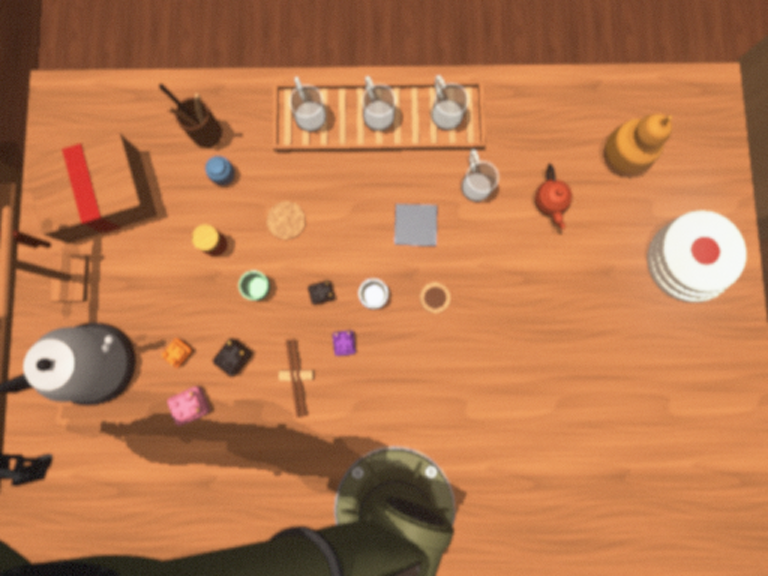

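View pics/side0.png

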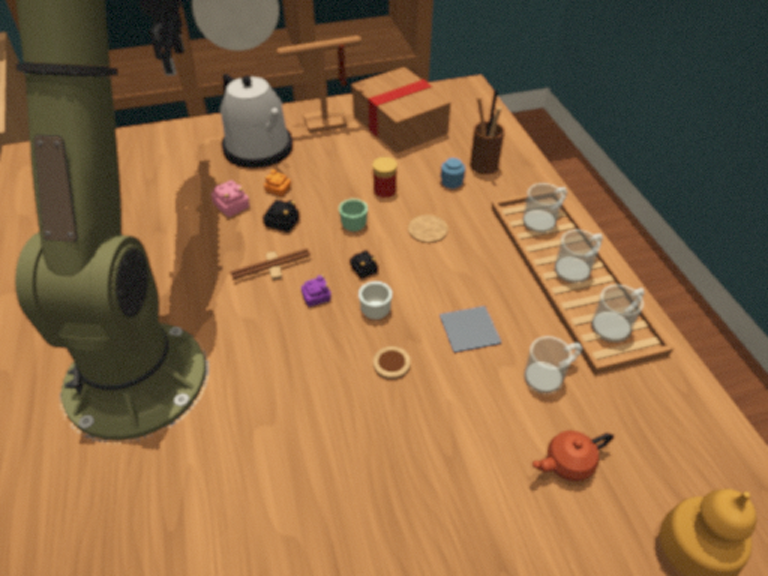

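The two cameras agree to about 3 mm. There are five toad-like things, with pixels given in the top picture: pink (125,269), orange (118,235) and purple (229,229) are excluded by colour. Of the two black ones, (154,238) measures about 75 mm and (214,195) about 50 mm, so the smaller, (214,195), is the one meant. I'll confirm it in a crop and measure the yaws and the free path in the same script.

Run:
```python
from h import *
a=np.load("side0.npz"); im=a["rgb"][:,:,::-1]
A=cv2.resize(im[125:215,165:265],None,fx=5,fy=5,interpolation=cv2.INTER_CUBIC)
cv2.imwrite("pics/crop1.png",A)
for n in ["top","side"]:
    d=np.load(n+"0.npz"); W=d["W"]; rgb=d["rgb"].astype(int)
    hsv=cv2.cvtColor(d["rgb"],cv2.COLOR_RGB2HSV).astype(int)
    def sel(x,y,r,zl,zh): return (np.hypot(W[...,0]-x,W[...,1]-y)<r)&(W[...,2]>zl)&(W[...,2]<zh)
    def rep(k,m):
        P=W[m][:,:2].astype(np.float32); (c,s,ang)=cv2.minAreaRect(P)
        print(n,k,len(P),"rect c",np.round(c,4),"s",np.round(s,3),"ang",round(ang,1),"mid",np.round((P.min(0)+P.max(0))/2,4),"mean",np.round(P.mean(0),4))
    t=np.nanmedian(W[sel(.50,.0,.04,-.02,.02)],0) if sel(.5,0,.04,-.02,.02).any() else 0
    print(n,"table z",t)
    rep("tile",sel(.585,-.056,.075,-.02,.02)&(rgb[...,2]>rgb[...,0]))
    rep("saucerdisc",sel(.426,-.092,.05,.006,.03))
    rep("toad",sel(.443,.142,.045,.012,.06))
    rep("toadtop",sel(.443,.142,.045,.028,.06))
    rep("caddy",sel(.548,.375,.05,.06,.09))
    rep("green",sel(.455,.281,.05,.038,.06))
    rep("white",sel(.433,.037,.05,.038,.06))
    m=sel(.602,.223,.065,-.01,.03)&(hsv[...,1]<150); rep("coaster",m)
    m=sel(.625,-.347,.1,.03,.09); rep("teapot",m)
    P=W[m]; print("body mean z>.055",np.round(P[P[:,2]>.052].mean(0),4)); 
    dx=P[:,0]; o=np.argsort(dx); print("low x",np.round(P[o[:5]],3).tolist(),"high x",np.round(P[o[-5:]],3).tolist())
    K=W[(W[...,0]>.05)&(W[...,0]<.4)&(W[...,1]>.45)&(W[...,1]<.8)&(W[...,2]>.08)]
    for zl in (.08,.14,.2): 
        Q=K[(K[:,2]>zl)&(K[:,2]<zl+.06)]; 
        if len(Q): print("kettle z",zl,np.round(Q.min(0),2),np.round(Q.max(0),2),len(Q))
```

```text
top table z [ 5.00314908e-01 -3.89286658e-04 -2.05505052e-03]
top tile 198 rect c [ 0.5857 -0.0564] s [0.073 0.075] ang 85.8 mid [ 0.5859 -0.0556] mean [ 0.5868 -0.0577]
top saucerdisc 307 rect c [ 0.4255 -0.0922] s [0.061 0.06 ] ang 89.6 mid [ 0.4255 -0.0922] mean [ 0.4254 -0.0926]
top toad 222 rect c [0.4394 0.1471] s [0.044 0.05 ] ang 14.8 mid [0.4392 0.147 ] mean [0.4378 0.1456]
top toadtop 142 rect c [0.4402 0.1448] s [0.035 0.039] ang 16.7 mid [0.4388 0.1442] mean [0.4397 0.1446]
top caddy 252 rect c [0.5482 0.375 ] s [0.052 0.051] ang 26.1 mid [0.5482 0.3755] mean [0.5475 0.3741]
top green 89 rect c [0.4537 0.2821] s [0.059 0.056] ang 89.7 mid [0.4537 0.2821] mean [0.4537 0.2826]
top white 83 rect c [0.4331 0.0373] s [0.057 0.057] ang 43.8 mid [0.4331 0.0372] mean [0.4326 0.0382]
top coaster 549 rect c [0.6015 0.2241] s [0.088 0.085] ang 73.2 mid [0.6024 0.2245] mean [0.6004 0.223 ]
top teapot 516 rect c [ 0.6318 -0.3476] s [0.131 0.07 ] ang 32.9 mid [ 0.6335 -0.3455] mean [ 0.6278 -0.3439]
body mean z>.055 [ 0.6305 -0.348   0.0559]
low x [[0.561, -0.356, 0.053], [0.562, -0.35
[... 1135 characters left out ...]
.4357 0.0361] mean [0.4355 0.0365]
side coaster 881 rect c [0.602 0.223] s [0.127 0.128] ang 53.3 mid [0.6022 0.223 ] mean [0.6004 0.2189]
side teapot 1029 rect c [ 0.6344 -0.3515] s [0.072 0.129] ang 68.9 mid [ 0.6344 -0.3526] mean [ 0.6292 -0.3561]
body mean z>.055 [ 0.6343 -0.3513  0.0577]
low x [[0.563, -0.358, 0.054], [0.564, -0.356, 0.054], [0.564, -0.358, 0.058], [0.565, -0.359, 0.054], [0.565, -0.36, 0.051]] high x [[0.704, -0.344, 0.034], [0.704, -0.345, 0.039], [0.705, -0.34, 0.045], [0.706, -0.343, 0.045], [0.706, -0.344, 0.043]]
kettle z 0.08 [0.23 0.52 0.08] [0.37 0.73 0.14] 763
kettle z 0.14 [0.25 0.51 0.14] [0.4  0.72 0.2 ] 624
kettle z 0.2 [0.14 0.55 0.2 ] [0.4  0.68 0.26] 77
```

View pics/crop1.png

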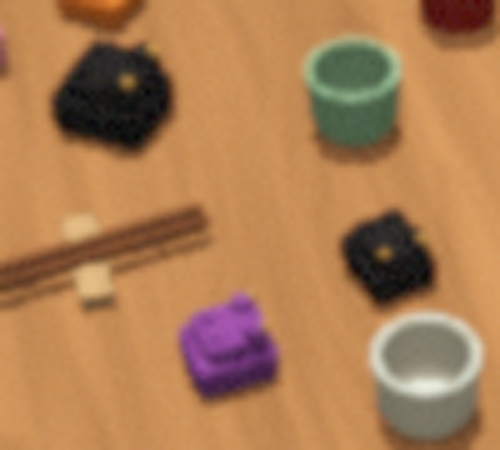

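Crop 1 shows the small black toad at (388,257), clearly smaller than the black one at (112,95), with purple and others left alone. So the toad to move is at about (0.440, 0.146). The kettle stands next to the gripper, so I'll raise and move towards -y first, squaring the tool to the world axes on the way.

servo_tool(deltas=[{"slide":[0,0,-1],"roll":-0.166,"fingers":1},{"slide":[0,-0.5,-1],"roll":-0.166,"fingers":1},{"slide":[0,-1,-1],"roll":0,"fingers":1},{"slide":[0,-1,0],"roll":0,"fingers":1},{"slide":[0,-1,0],"roll":0,"fingers":1}], newtons=30)

```text
time_s: 1.72
ee_pos: [0.1587, 0.4982, 0.4951]
ee_rot: [-0.001, 3.141, 0.001]
ft_force: [1.3, -0.4, 0.2]
opening: 0.0855
gripper_force: 0.0
```

servo_tool(deltas=[{"slide":[-1,-0.82,0],"roll":0,"fingers":1},{"slide":[-1,-0.82,0],"roll":0,"fingers":1},{"slide":[-1,-0.82,0],"roll":0,"fingers":1},{"slide":[-1,-0.82,0.5],"roll":0,"fingers":1},{"slide":[-1,-0.82,0.5],"roll":0,"fingers":1}])

```text
time_s: 2.35
ee_pos: [0.3096, 0.3754, 0.4647]
ee_rot: [-0.002, 3.141, 0.001]
ft_force: [0.5, 0.2, -1.2]
opening: 0.0854
gripper_force: 0.0
```

servo_tool(deltas=[{"slide":[-1,0,0.5],"roll":0,"fingers":1},{"slide":[-1,0,0.5],"roll":0,"fingers":1},{"slide":[-1,0,0.5],"roll":0,"fingers":1},{"slide":[-1,0,0.5],"roll":0,"fingers":1},{"slide":[-1,0,0.5],"roll":0,"fingers":1}])

```text
time_s: 2.98
ee_pos: [0.4598, 0.3764, 0.3892]
ee_rot: [-0.002, 3.141, 0.0]
ft_force: [0.1, 0.5, 0.8]
opening: 0.0856
gripper_force: 0.0
```

servo_tool(deltas=[{"slide":[-1,0,0],"roll":0,"fingers":1},{"slide":[-1,0,0],"roll":0,"fingers":1},{"slide":[-1,0,0],"roll":0,"fingers":1},{"slide":[0,0,0.5],"roll":0,"fingers":1},{"slide":[0,0,0.5],"roll":0,"fingers":1}])

```text
time_s: 3.6
ee_pos: [0.5481, 0.3766, 0.3584]
ee_rot: [0.002, -3.14, 0.0]
ft_force: [-0.3, -0.3, 0.3]
opening: 0.0859
gripper_force: 0.0
```

servo_tool(deltas=[{"slide":[-0.04,-0.05,1],"roll":0,"fingers":1},{"slide":[0,0,1],"roll":0,"fingers":1},{"slide":[0,0,1],"roll":0,"fingers":1},{"slide":[0,0,1],"roll":0,"fingers":1},{"slide":[0,0,0.9],"roll":0,"fingers":1}])

```text
time_s: 4.22
ee_pos: [0.5483, 0.3753, 0.2111]
ee_rot: [0.004, -3.14, 0.001]
ft_force: [-0.1, 0.6, 1.0]
opening: 0.0854
gripper_force: 0.0
```

servo_tool(deltas=[{"slide":[0,0,0.5],"roll":0,"fingers":1},{"slide":[0,0,0],"roll":0,"fingers":-1},{"slide":[0,0,0],"roll":0,"fingers":-1},{"slide":[0,0,0],"roll":0,"fingers":-1},{"slide":[0,0,0],"roll":0,"fingers":-1}])

```text
time_s: 4.85
ee_pos: [0.5503, 0.3753, 0.1988]
ee_rot: [-0.002, 3.14, 0.002]
ft_force: [-0.8, 0.9, 4.0]
opening: 0.0522
gripper_force: 32.2
```

servo_tool(deltas=[{"slide":[0,0,-0.4],"roll":0,"fingers":-1},{"slide":[0,0,-0.9],"roll":0,"fingers":-1},{"slide":[-0.55,-1,0],"roll":0,"fingers":-1},{"slide":[-0.55,-1,0],"roll":0,"fingers":-1},{"slide":[-0.55,-1,0],"roll":0,"fingers":-1}])

```text
time_s: 5.48
ee_pos: [0.6001, 0.284, 0.2374]
ee_rot: [-0.002, 3.141, -0.0]
ft_force: [0.6, -0.3, -1.8]
opening: 0.0524
gripper_force: 31.9
```

servo_tool(deltas=[{"slide":[0,-1,0],"roll":0,"fingers":-1},{"slide":[0,-1,0],"roll":0,"fingers":-1},{"slide":[0,-0.05,0.5],"roll":0,"fingers":-1},{"slide":[0,0,0.4],"roll":0,"fingers":-1},{"slide":[0,0,0],"roll":0,"fingers":-1}])

```text
time_s: 6.1
ee_pos: [0.5989, 0.2248, 0.2083]
ee_rot: [0.004, -3.139, 0.0]
ft_force: [-0.2, 0.7, -1.7]
opening: 0.0519
gripper_force: 31.9
```

servo_tool(deltas=[{"slide":[-0.1,-0.03,0],"roll":0,"fingers":-1},{"slide":[0,0,0.1],"roll":0,"fingers":-1},{"slide":[0,0,0.06],"roll":0,"fingers":-1},{"slide":[0,0,0],"roll":0,"fingers":-1},{"slide":[0,0,0],"roll":0,"fingers":-1}])

```text
time_s: 6.72
ee_pos: [0.6026, 0.2226, 0.2049]
ee_rot: [0.001, -3.142, 0.0]
ft_force: [-0.4, 0.1, -1.6]
opening: 0.0522
gripper_force: 32.1
```

servo_tool(deltas=[{"slide":[0,0,0.04],"roll":0,"fingers":-1},{"slide":[0,0,0.04],"roll":0,"fingers":-1},{"slide":[0,0,0],"roll":0,"fingers":-1},{"slide":[0,0,0],"roll":0,"fingers":-1},{"slide":[0,0,0],"roll":0,"fingers":-1}])

```text
time_s: 7.35
ee_pos: [0.6025, 0.2226, 0.2047]
ee_rot: [-0.001, 3.141, 0.0]
ft_force: [-6.1, -2.5, 16.8]
opening: 0.0525
gripper_force: 33.6
```

servo_tool(deltas=[{"slide":[0,0,-0.06],"roll":0,"fingers":-1},{"slide":[0,0,0],"roll":0,"fingers":0.2},{"slide":[0,0,0],"roll":0,"fingers":1},{"slide":[0,0,0],"roll":0,"fingers":1},{"slide":[0,0,-0.3],"roll":0,"fingers":1}])

```text
time_s: 7.98
ee_pos: [0.6024, 0.2225, 0.2127]
ee_rot: [0.002, -3.14, 0.001]
ft_force: [0.2, -0.6, 0.2]
opening: 0.0855
gripper_force: 0.0
```

servo_tool(deltas=[{"slide":[0,0,-1],"roll":0,"fingers":1},{"slide":[0,0,-1],"roll":0,"fingers":1},{"slide":[0.4,0,-1],"roll":0,"fingers":1},{"slide":[1,-0.5,0],"roll":0,"fingers":1},{"slide":[1,-0.5,0],"roll":0,"fingers":1}])

```text
time_s: 8.6
ee_pos: [0.5299, 0.1924, 0.3042]
ee_rot: [-0.002, 3.14, 0.001]
ft_force: [0.1, 0.1, -0.2]
opening: 0.0856
gripper_force: 0.0
```

servo_tool(deltas=[{"slide":[1,-0.5,0],"roll":0,"fingers":1},{"slide":[1,-0.5,0],"roll":0,"fingers":1},{"slide":[1,-0.55,0],"roll":0,"fingers":1},{"slide":[0,0,0.5],"roll":-0.165,"fingers":1},{"slide":[0,0,0.5],"roll":-0.165,"fingers":1}])

```text
time_s: 9.22
ee_pos: [0.4407, 0.1459, 0.2739]
ee_rot: [-0.414, 3.112, 0.0]
ft_force: [-0.1, -0.2, 0.8]
opening: 0.0852
gripper_force: 0.0
```

```bash
cat > m.py <<'E'
from h import *
def sel(W,x,y,r,zl,zh): return (np.hypot(W[...,0]-x,W[...,1]-y)<r)&(W[...,2]>zl)&(W[...,2]<zh)
def look(L,cams=("top","side"),pic=None,pc="side"):
    for n in cams:
        c=cap(n); W=pts(c)
        if pic and n==pc: save(c,pic,None,1.5)
        for k,x,y,r,zl,zh in L:
            P=W[sel(W,x,y,r,zl,zh)][:,:2].astype(np.float32)
            if len(P)<5: print(n,k,"none"); continue
            q,s,a=cv2.minAreaRect(P)
            print(n,k,len(P),"mid",np.round((P.min(0)+P.max(0))/2,4),"rect",np.round(q,4),np.round(s,3),round(a,1))
    print(manip.observe()["ee_pos"])
E
python3 - <<'E'
from m import *
look([("caddy",.602,.2235,.05,.066,.1),("toad",.4405,.1455,.045,.012,.05)])
E
```

```text
top caddy 144 mid [0.6049 0.2255] rect [0.6073 0.2255] [0.036 0.049] 20.3
top toad none
side caddy 206 mid [0.6031 0.2206] rect [0.6037 0.2208] [0.052 0.049] 71.6
side toad 240 mid [0.442  0.1413] rect [0.4409 0.1445] [0.041 0.051] 16.4
[0.44047593 0.14576303 0.27281507]
```

servo_tool(deltas=[{"slide":[0,0,1],"roll":0,"fingers":1},{"slide":[0,0,1],"roll":0,"fingers":1},{"slide":[0,0,0.8],"roll":0,"fingers":1},{"slide":[0,0,0.5],"roll":0,"fingers":1},{"slide":[0,0,0],"roll":0,"fingers":1}])

```text
time_s: 9.95
ee_pos: [0.4409, 0.1461, 0.1741]
ee_rot: [0.404, -3.114, 0.001]
ft_force: [0.2, 1.4, -0.5]
opening: 0.0853
gripper_force: 0.0
```

servo_tool(deltas=[{"slide":[0,0,0],"roll":0,"fingers":0},{"slide":[0,0,0],"roll":0,"fingers":-1},{"slide":[0,0,0],"roll":0,"fingers":-1},{"slide":[0,0,0],"roll":0,"fingers":-1},{"slide":[0,0,0],"roll":0,"fingers":-1}])

```text
time_s: 10.58
ee_pos: [0.4411, 0.1461, 0.1752]
ee_rot: [-0.406, 3.113, 0.0]
ft_force: [-1.9, -0.4, 6.4]
opening: 0.0493
gripper_force: 30.9
```

servo_tool(deltas=[{"slide":[0,0,-0.4],"roll":0,"fingers":-1},{"slide":[0,0,-1],"roll":0.165,"fingers":-1},{"slide":[0,0,-1],"roll":0.165,"fingers":-1},{"slide":[0,-1,0],"roll":0,"fingers":-1},{"slide":[-0.3,-1,0],"roll":0,"fingers":-1}])

```text
time_s: 11.2
ee_pos: [0.4494, 0.0856, 0.2477]
ee_rot: [-0.004, 3.141, 0.0]
ft_force: [0.5, 0.4, -1.3]
opening: 0.0496
gripper_force: 32.1
```

servo_tool(deltas=[{"slide":[-0.2,-1,0],"roll":0,"fingers":-1},{"slide":[-0.2,-1,0],"roll":0,"fingers":-1},{"slide":[-0.2,-1,0],"roll":0,"fingers":-1},{"slide":[-0.2,-1,0],"roll":0,"fingers":-1},{"slide":[-0.2,-1,0],"roll":0,"fingers":-1}])

```text
time_s: 11.82
ee_pos: [0.4799, -0.065, 0.2472]
ee_rot: [-0.001, 3.141, 0.0]
ft_force: [0.9, -0.1, -0.8]
opening: 0.0494
gripper_force: 32.1
```

servo_tool(deltas=[{"slide":[-0.2,-1,0],"roll":0,"fingers":-1},{"slide":[-0.2,-1,0],"roll":0,"fingers":-1},{"slide":[-0.2,-1,0],"roll":0,"fingers":-1},{"slide":[-0.2,-1,0],"roll":0,"fingers":-1},{"slide":[-0.2,-1,0],"roll":0,"fingers":-1}])

```text
time_s: 12.45
ee_pos: [0.51, -0.2149, 0.2472]
ee_rot: [-0.001, 3.141, 0.0]
ft_force: [0.5, 0.1, -1.1]
opening: 0.0496
gripper_force: 32.1
```

servo_tool(deltas=[{"slide":[0,-1,0],"roll":0,"fingers":-1},{"slide":[0,-1,0],"roll":0,"fingers":-1},{"slide":[0,-1,0],"roll":0,"fingers":-1},{"slide":[0,-1,0],"roll":0,"fingers":-1},{"slide":[0,-0.9,0],"roll":0,"fingers":-1}])

```text
time_s: 13.08
ee_pos: [0.5098, -0.3621, 0.2472]
ee_rot: [-0.0, 3.141, -0.0]
ft_force: [0.2, -0.5, -0.8]
opening: 0.0495
gripper_force: 32.1
```

servo_tool(deltas=[{"slide":[-0.03,0,0.9],"roll":0,"fingers":-1},{"slide":[0,0,0.8],"roll":0,"fingers":-1},{"slide":[0,0,0.45],"roll":0,"fingers":-1},{"slide":[0,0,0.15],"roll":0,"fingers":-1},{"slide":[0,0,0],"roll":0,"fingers":-1}])

```text
time_s: 13.7
ee_pos: [0.5113, -0.3609, 0.1778]
ee_rot: [-0.002, 3.141, -0.0]
ft_force: [-1.0, -0.1, -2.0]
opening: 0.0495
gripper_force: 32.0
```

servo_tool(deltas=[{"slide":[0,0,0.03],"roll":0,"fingers":-1},{"slide":[0,0,0],"roll":0,"fingers":-1},{"slide":[0,0,0],"roll":0,"fingers":-1},{"slide":[0,0,0],"roll":0,"fingers":-1},{"slide":[0,0,0],"roll":0,"fingers":-1}])

```text
time_s: 14.32
ee_pos: [0.5111, -0.3609, 0.1764]
ee_rot: [0.001, -3.142, 0.0]
ft_force: [-0.1, -0.8, -2.1]
opening: 0.0493
gripper_force: 32.0
```

servo_tool(deltas=[{"slide":[0,0,0.03],"roll":0,"fingers":-1},{"slide":[0,0,0],"roll":0,"fingers":-1},{"slide":[0,0,0.03],"roll":0,"fingers":-1},{"slide":[0,0,0],"roll":0,"fingers":-1},{"slide":[0,0,0],"roll":0,"fingers":-1}])

```text
time_s: 14.95
ee_pos: [0.5111, -0.3609, 0.1754]
ee_rot: [-0.002, 3.141, -0.0]
ft_force: [-2.3, 0.9, 6.4]
opening: 0.0498
gripper_force: 32.9
```

servo_tool(deltas=[{"slide":[0,0,-0.02],"roll":0,"fingers":0.2},{"slide":[0,0,0],"roll":0,"fingers":1},{"slide":[0,0,0],"roll":0,"fingers":1},{"slide":[0,0,-0.3],"roll":0,"fingers":1},{"slide":[0,0,-1],"roll":0,"fingers":1}])

```text
time_s: 15.58
ee_pos: [0.5106, -0.3606, 0.2135]
ee_rot: [0.002, -3.139, -0.003]
ft_force: [0.1, -0.7, 0.4]
opening: 0.0855
gripper_force: 0.0
```

servo_tool(deltas=[{"slide":[0,0,-1],"roll":0,"fingers":1},{"slide":[0.3,1,0],"roll":0,"fingers":1},{"slide":[0.3,1,0],"roll":0,"fingers":1},{"slide":[0.3,1,0],"roll":0,"fingers":1},{"slide":[0.3,1,0],"roll":0,"fingers":1}])

```text
time_s: 16.2
ee_pos: [0.4748, -0.2401, 0.2449]
ee_rot: [-0.001, 3.141, -0.001]
ft_force: [0.2, 0.4, 0.4]
opening: 0.0853
gripper_force: 0.0
```

servo_tool(deltas=[{"slide":[0.3,1,0],"roll":0,"fingers":1},{"slide":[0.3,1,0],"roll":0,"fingers":1},{"slide":[0.3,1,0],"roll":0,"fingers":1},{"slide":[0.3,1,0],"roll":0,"fingers":1},{"slide":[0.4,0.94,0],"roll":0,"fingers":1}])

```text
time_s: 16.82
ee_pos: [0.4269, -0.0918, 0.2448]
ee_rot: [-0.002, 3.14, -0.0]
ft_force: [0.5, 0.2, 0.2]
opening: 0.0854
gripper_force: 0.0
```

Run:
```python
from m import *
look([("caddy",.602,.2235,.05,.066,.1),("toad",.511,-.361,.045,.012,.05),("saucer",.426,-.0925,.05,.006,.03)],pic="p1.png")
```

```text
top caddy 242 mid [0.6005 0.2224] rect [0.6009 0.2221] [0.051 0.051] 23.7
top toad 213 mid [ 0.5072 -0.3589] rect [ 0.5068 -0.3586] [0.048 0.041] 88.3
top saucer 81 mid [ 0.4081 -0.0837] rect [ 0.4083 -0.0828] [0.049 0.022] 55.6
side caddy 172 mid [0.6049 0.2184] rect [0.606 0.219] [0.052 0.043] 73.6
side toad 463 mid [ 0.5108 -0.3621] rect [ 0.5104 -0.3616] [0.042 0.05 ] 2.0
side saucer 365 mid [ 0.4289 -0.0935] rect [ 0.4271 -0.0957] [0.059 0.063] 47.0
[ 0.42587354 -0.09008478  0.24477761]
```

View pics/p1.png

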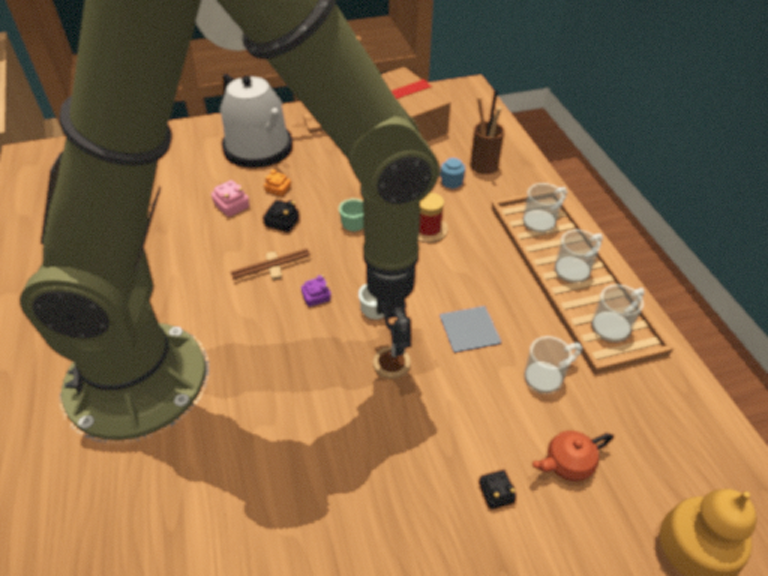

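The picture shows the caddy standing on the coaster (430,215) and the toad in front of the spout (497,489). The gripper is over the saucer (391,361).

servo_tool(deltas=[{"slide":[0,-0.05,1],"roll":0,"fingers":1},{"slide":[0,0,0.9],"roll":0,"fingers":1},{"slide":[0,0,0.5],"roll":0,"fingers":1},{"slide":[0,0,0.1],"roll":0,"fingers":1},{"slide":[0,0,0],"roll":0,"fingers":1}])

```text
time_s: 17.55
ee_pos: [0.4272, -0.0946, 0.1696]
ee_rot: [-0.001, 3.141, -0.0]
ft_force: [0.5, 0.0, 0.1]
opening: 0.0855
gripper_force: 0.0
```

servo_tool(deltas=[{"slide":[0,0,0],"roll":0,"fingers":0.4},{"slide":[0,0,0],"roll":0,"fingers":-1},{"slide":[0,0,0],"roll":0,"fingers":-1},{"slide":[0,0,0],"roll":0,"fingers":-1},{"slide":[0,0,0],"roll":0,"fingers":-1}])

```text
time_s: 18.18
ee_pos: [0.4271, -0.0945, 0.1702]
ee_rot: [-0.001, 3.14, -0.001]
ft_force: [-0.6, 0.5, 6.9]
opening: 0.062
gripper_force: 31.0
```

servo_tool(deltas=[{"slide":[0,0,-0.3],"roll":0,"fingers":-1},{"slide":[0,0,-1],"roll":0,"fingers":-1},{"slide":[-1,0.24,0],"roll":0,"fingers":-1},{"slide":[-1,0.24,0],"roll":0,"fingers":-1},{"slide":[-1,0.24,0],"roll":0,"fingers":-1}])

```text
time_s: 18.8
ee_pos: [0.5177, -0.0725, 0.2092]
ee_rot: [-0.001, 3.141, -0.0]
ft_force: [1.3, -0.2, -1.1]
opening: 0.0619
gripper_force: 33.2
```

servo_tool(deltas=[{"slide":[-1,0.24,0],"roll":0,"fingers":-1},{"slide":[-1,0.24,0],"roll":0,"fingers":-1},{"slide":[-0.3,0,0],"roll":0,"fingers":-1},{"slide":[0,0,0.6],"roll":0,"fingers":-1},{"slide":[0,0,0.3],"roll":0,"fingers":-1}])

```text
time_s: 19.42
ee_pos: [0.5848, -0.0587, 0.1807]
ee_rot: [0.001, -3.14, 0.0]
ft_force: [0.4, -0.5, -0.1]
opening: 0.0623
gripper_force: 33.2
```

Run:
```python
from m import *
look([("saucer",.586,-.0565,.05,.012,.035)])
```

```text
top saucer 114 mid [ 0.5657 -0.0473] rect [ 0.5665 -0.0472] [0.063 0.026] 75.2
side saucer 256 mid [ 0.5803 -0.0616] rect [ 0.5788 -0.0612] [0.078 0.05 ] 72.8
[ 0.58482938 -0.05851104  0.18044237]
```

servo_tool(deltas=[{"slide":[-0.03,0,0.1],"roll":0,"fingers":-1},{"slide":[0,0,0.05],"roll":0,"fingers":-1},{"slide":[0,0,0],"roll":0,"fingers":-1},{"slide":[0,0,0],"roll":0,"fingers":-1},{"slide":[0,0,0],"roll":0,"fingers":-1}])

```text
time_s: 20.15
ee_pos: [0.5868, -0.0581, 0.1768]
ee_rot: [-0.002, 3.141, -0.0]
ft_force: [-0.2, 0.3, -0.4]
opening: 0.0619
gripper_force: 33.2
```

servo_tool(deltas=[{"slide":[0,0,0.03],"roll":0,"fingers":-1},{"slide":[0,0,0],"roll":0,"fingers":-1},{"slide":[0,0,0],"roll":0,"fingers":-1},{"slide":[0,0,0],"roll":0,"fingers":-1},{"slide":[0,0,0],"roll":0,"fingers":-1}])

```text
time_s: 20.78
ee_pos: [0.5868, -0.0582, 0.1763]
ee_rot: [-0.001, 3.141, -0.0]
ft_force: [-1.6, -0.4, 4.9]
opening: 0.062
gripper_force: 33.7
```

servo_tool(deltas=[{"slide":[0,0,-0.02],"roll":0,"fingers":0.7},{"slide":[0,0,0],"roll":0,"fingers":1},{"slide":[0,0,0],"roll":0,"fingers":1},{"slide":[0,0,-0.3],"roll":0,"fingers":1},{"slide":[0,0,-1],"roll":0,"fingers":1}])

```text
time_s: 21.4
ee_pos: [0.5862, -0.0581, 0.2149]
ee_rot: [0.002, -3.138, -0.0]
ft_force: [0.0, 0.5, 0.1]
opening: 0.0854
gripper_force: 0.0
```

servo_tool(deltas=[{"slide":[0,0,-1],"roll":0,"fingers":1},{"slide":[1,0.8,-1],"roll":0,"fingers":1},{"slide":[1,1,0],"roll":0,"fingers":1},{"slide":[1,1,0],"roll":0,"fingers":1},{"slide":[1,1,0],"roll":0,"fingers":1}])

```text
time_s: 22.02
ee_pos: [0.4656, 0.0566, 0.2762]
ee_rot: [-0.001, 3.14, 0.0]
ft_force: [-0.1, 0.6, -0.1]
opening: 0.0856
gripper_force: 0.0
```

servo_tool(deltas=[{"slide":[0.38,1,0],"roll":0,"fingers":1},{"slide":[0,1,0],"roll":0,"fingers":1},{"slide":[0,1,0],"roll":0,"fingers":1},{"slide":[0,1,0],"roll":0,"fingers":1},{"slide":[0,1,0],"roll":0,"fingers":1}])

```text
time_s: 22.65
ee_pos: [0.455, 0.2067, 0.276]
ee_rot: [-0.002, 3.141, 0.0]
ft_force: [0.7, -0.4, 0.6]
opening: 0.0854
gripper_force: 0.0
```

servo_tool(deltas=[{"slide":[0,1,0],"roll":0,"fingers":1},{"slide":[0,1,0],"roll":0,"fingers":1},{"slide":[0,0.5,0],"roll":0,"fingers":1},{"slide":[0,0,0],"roll":0,"fingers":1},{"slide":[0,0,0],"roll":0,"fingers":1}])

```text
time_s: 23.28
ee_pos: [0.4552, 0.2794, 0.2754]
ee_rot: [-0.001, -3.141, 0.002]
ft_force: [-1.0, 0.0, 0.3]
opening: 0.0852
gripper_force: 0.0
```

Run:
```python
from m import *
look([("saucer",.586,-.058,.05,.012,.035),("caddy",.602,.2235,.05,.066,.1),("green",.455,.2815,.045,.038,.06)])
```

```text
top saucer 299 mid [ 0.5846 -0.0579] rect [ 0.5846 -0.0579] [0.059 0.061] 0.3
top caddy 241 mid [0.6007 0.2225] rect [0.6006 0.2224] [0.052 0.051] 3.8
top green none
side saucer 370 mid [ 0.588  -0.0621] rect [ 0.5869 -0.0641] [0.079 0.064] 84.2
side caddy 202 mid [0.6031 0.2212] rect [0.6034 0.2208] [0.053 0.049] 71.8
side green 113 mid [0.4562 0.2838] rect [0.4577 0.2823] [0.061 0.059] 48.7
[0.45530289 0.27933734 0.27538892]
```

servo_tool(deltas=[{"slide":[0,0.07,1],"roll":0,"fingers":1},{"slide":[0,0,1],"roll":0,"fingers":1},{"slide":[0,0,0.8],"roll":0,"fingers":1},{"slide":[0,0,0.4],"roll":0,"fingers":1},{"slide":[0,0,0],"roll":0,"fingers":1}])

```text
time_s: 24.0
ee_pos: [0.4551, 0.2823, 0.179]
ee_rot: [0.0, -3.141, 0.001]
ft_force: [0.1, -0.7, -0.2]
opening: 0.0857
gripper_force: 0.0
```

servo_tool(deltas=[{"slide":[0,0,0],"roll":0,"fingers":0.4},{"slide":[0,0,0],"roll":0,"fingers":-1},{"slide":[0,0,0],"roll":0,"fingers":-1},{"slide":[0,0,0],"roll":0,"fingers":-1},{"slide":[0,0,0],"roll":0,"fingers":-1}])

```text
time_s: 24.62
ee_pos: [0.4553, 0.2828, 0.1807]
ee_rot: [-0.001, 3.14, 0.001]
ft_force: [-0.9, -0.8, 5.2]
opening: 0.059
gripper_force: 31.5
```

servo_tool(deltas=[{"slide":[0,0,-0.3],"roll":0,"fingers":-1},{"slide":[0,0,-1],"roll":0,"fingers":-1},{"slide":[0,0,-1],"roll":0,"fingers":-1},{"slide":[0,-0.8,0],"roll":0,"fingers":-1},{"slide":[0,-1,0],"roll":0,"fingers":-1}])

```text
time_s: 25.25
ee_pos: [0.4551, 0.2289, 0.2498]
ee_rot: [-0.004, 3.14, 0.002]
ft_force: [-0.3, -0.5, -0.6]
opening: 0.0592
gripper_force: 32.6
```

servo_tool(deltas=[{"slide":[0,-1,0],"roll":0,"fingers":-1},{"slide":[0,-1,0],"roll":0,"fingers":-1},{"slide":[0,-1,0],"roll":0,"fingers":-1},{"slide":[-0.5,-1,0],"roll":0,"fingers":-1},{"slide":[-0.9,-1,0],"roll":0,"fingers":-1}])

```text
time_s: 25.88
ee_pos: [0.4971, 0.0781, 0.2494]
ee_rot: [-0.003, 3.141, 0.0]
ft_force: [0.7, 0.6, -0.9]
opening: 0.0596
gripper_force: 32.6
```

servo_tool(deltas=[{"slide":[-0.9,-1,0],"roll":0,"fingers":-1},{"slide":[-0.9,-1,0],"roll":0,"fingers":-1},{"slide":[-0.9,-1,0],"roll":0,"fingers":-1},{"slide":[-0.25,-1,0],"roll":0,"fingers":-1},{"slide":[0,-0.6,0],"roll":0,"fingers":-1}])

```text
time_s: 26.5
ee_pos: [0.5861, -0.0609, 0.2489]
ee_rot: [0.001, 3.141, -0.001]
ft_force: [-0.2, -0.3, -0.1]
opening: 0.0592
gripper_force: 32.6
```

Run:
```python
from m import *
look([("cuprim",.586,-.0585,.035,.09,.125),("saucer",.586,-.058,.05,.012,.03)],pic="p2.png")
```

```text
top cuprim 62 mid [ 0.5648 -0.0561] rect [ 0.5648 -0.0561] [0.058 0.022] 89.5
top saucer 103 mid [ 0.573  -0.0574] rect [ 0.5694 -0.0532] [0.063 0.029] 71.9
side cuprim 206 mid [ 0.5835 -0.0593] rect [ 0.5782 -0.0579] [0.059 0.046] 45.7
side saucer 317 mid [ 0.5899 -0.0616] rect [ 0.5798 -0.0686] [0.073 0.063] 49.1
[ 0.58525127 -0.06134332  0.24868882]
```

View pics/p2.png

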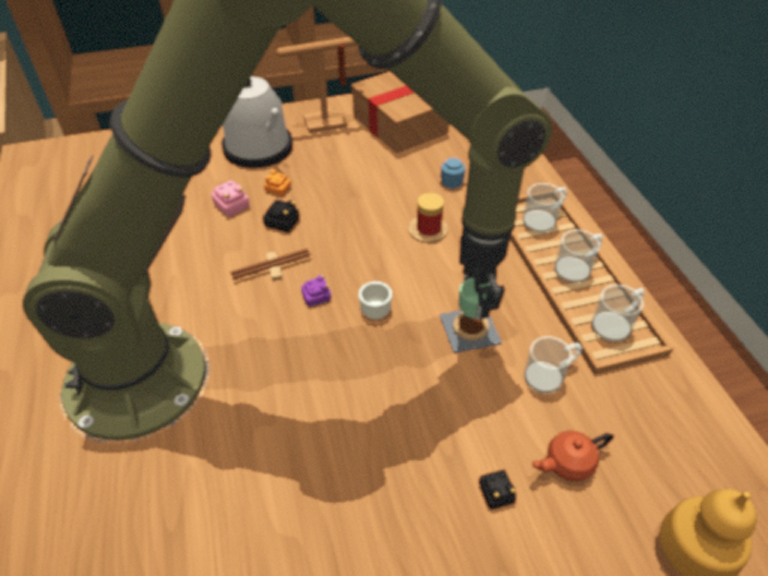

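The picture shows the green cup hanging upright over the saucer on the tile (470,325). I'll correct y by 3 mm and lower it.

servo_tool(deltas=[{"slide":[0,0.1,0.6],"roll":0,"fingers":-1},{"slide":[0,0,0.6],"roll":0,"fingers":-1},{"slide":[0,0,0.3],"roll":0,"fingers":-1},{"slide":[0,0,0.1],"roll":0,"fingers":-1},{"slide":[0,0,0],"roll":0,"fingers":-1}])

```text
time_s: 27.22
ee_pos: [0.5859, -0.0557, 0.2007]
ee_rot: [-0.002, 3.141, 0.0]
ft_force: [0.2, -0.3, -0.3]
opening: 0.0595
gripper_force: 32.6
```

servo_tool(deltas=[{"slide":[0,0,0.04],"roll":0,"fingers":-1},{"slide":[0,0,0],"roll":0,"fingers":-1},{"slide":[0,0,0],"roll":0,"fingers":-1},{"slide":[0,0,0],"roll":0,"fingers":-1},{"slide":[0,0,0],"roll":0,"fingers":-1}])

```text
time_s: 27.85
ee_pos: [0.5858, -0.0561, 0.1992]
ee_rot: [-0.001, 3.142, -0.0]
ft_force: [-0.5, 0.4, -0.5]
opening: 0.0595
gripper_force: 32.6
```

servo_tool(deltas=[{"slide":[0,-0.06,0.03],"roll":0,"fingers":-1},{"slide":[0,0,0],"roll":0,"fingers":-1},{"slide":[0,0,0],"roll":0,"fingers":-1},{"slide":[0,0,0],"roll":0,"fingers":-1},{"slide":[0,0,0],"roll":0,"fingers":-1}])

```text
time_s: 28.48
ee_pos: [0.5859, -0.057, 0.1988]
ee_rot: [-0.003, 3.141, 0.002]
ft_force: [-1.6, 3.4, 5.6]
opening: 0.0594
gripper_force: 32.9
```

servo_tool(deltas=[{"slide":[0,0,-0.02],"roll":0,"fingers":0.6},{"slide":[0,0,0],"roll":0,"fingers":1},{"slide":[0,0,0],"roll":0,"fingers":1},{"slide":[0,0,-0.3],"roll":0,"fingers":1},{"slide":[0,0,-1],"roll":0,"fingers":1}])

```text
time_s: 29.1
ee_pos: [0.5853, -0.0579, 0.2374]
ee_rot: [0.002, -3.138, -0.0]
ft_force: [0.3, -0.0, 0.8]
opening: 0.0851
gripper_force: 0.0
```

servo_tool(deltas=[{"slide":[0,0,-1],"roll":0,"fingers":1},{"slide":[1,0.6,0],"roll":0,"fingers":1},{"slide":[1,0.6,0],"roll":0,"fingers":1},{"slide":[1,0.6,0],"roll":0,"fingers":1},{"slide":[1,0.6,0],"roll":0,"fingers":1}])

```text
time_s: 29.72
ee_pos: [0.4649, 0.0145, 0.2686]
ee_rot: [-0.001, 3.141, 0.0]
ft_force: [1.0, 0.3, 0.0]
opening: 0.0852
gripper_force: 0.0
```

servo_tool(deltas=[{"slide":[1,0.73,0],"roll":0,"fingers":1},{"slide":[0.04,0,0],"roll":0,"fingers":1},{"slide":[0,0,0],"roll":0,"fingers":1},{"slide":[0,0,0],"roll":0,"fingers":1},{"slide":[0,0,0],"roll":0,"fingers":1}])

```text
time_s: 30.35
ee_pos: [0.4351, 0.0354, 0.2678]
ee_rot: [0.0, 3.141, -0.0]
ft_force: [0.1, 0.1, -0.4]
opening: 0.0855
gripper_force: 0.0
```

Run:
```python
from m import *
look([("green",.586,-.058,.05,.056,.08),("saucer",.586,-.058,.05,.012,.025),("white",.4345,.037,.045,.036,.06)])
```

```text
top green 77 mid [ 0.5824 -0.0573] rect [ 0.5841 -0.059 ] [0.059 0.053] 29.5
top saucer 150 mid [ 0.5814 -0.0624] rect [ 0.5817 -0.0619] [0.054 0.043] 28.1
top white none
side green 163 mid [ 0.5862 -0.0574] rect [ 0.5862 -0.0577] [0.059 0.059] 54.0
side saucer 151 mid [ 0.5847 -0.0674] rect [ 0.5892 -0.069 ] [0.065 0.073] 22.2
side white 139 mid [0.4356 0.0365] rect [0.4345 0.035 ] [0.055 0.058] 47.9
[0.43486106 0.03557465 0.26776252]
```

Green cup sits at about (0.586, -0.0575), on the saucer centre. Now the white cup.

servo_tool(deltas=[{"slide":[0,0.03,1],"roll":0,"fingers":1},{"slide":[0,0,1],"roll":0,"fingers":1},{"slide":[0,0,0.7],"roll":0,"fingers":1},{"slide":[0,0,0.25],"roll":0,"fingers":1},{"slide":[0,0,0],"roll":0,"fingers":1}])

```text
time_s: 31.08
ee_pos: [0.4346, 0.0368, 0.1793]
ee_rot: [0.001, -3.141, 0.0]
ft_force: [-0.3, 0.3, -0.2]
opening: 0.0854
gripper_force: 0.0
```

servo_tool(deltas=[{"slide":[0,0,0],"roll":0,"fingers":0.4},{"slide":[0,0,0],"roll":0,"fingers":-1},{"slide":[0,0,0],"roll":0,"fingers":-1},{"slide":[0,0,0],"roll":0,"fingers":-1},{"slide":[0,0,0],"roll":0,"fingers":-1}])

```text
time_s: 31.7
ee_pos: [0.4348, 0.0368, 0.1804]
ee_rot: [-0.001, 3.14, 0.0]
ft_force: [-1.0, 0.6, 6.1]
opening: 0.0597
gripper_force: 30.8
```

servo_tool(deltas=[{"slide":[0,0,-0.3],"roll":0,"fingers":-1},{"slide":[0,0,-0.9],"roll":0,"fingers":-1},{"slide":[-0.8,0.25,0],"roll":0,"fingers":-1},{"slide":[-1,0.3,0],"roll":0,"fingers":-1},{"slide":[-1,0.3,0],"roll":0,"fingers":-1}])

```text
time_s: 32.33
ee_pos: [0.5194, 0.0625, 0.2165]
ee_rot: [-0.001, 3.141, 0.0]
ft_force: [-0.3, -0.4, 0.1]
opening: 0.0596
gripper_force: 32.6
```

servo_tool(deltas=[{"slide":[-1,0.3,0],"roll":0,"fingers":-1},{"slide":[-1,0.38,0],"roll":0,"fingers":-1},{"slide":[-0.5,0,0],"roll":0,"fingers":-1},{"slide":[0,0,0.6],"roll":0,"fingers":-1},{"slide":[0,0,0.4],"roll":0,"fingers":-1}])

```text
time_s: 32.95
ee_pos: [0.5922, 0.0824, 0.184]
ee_rot: [0.001, -3.139, 0.001]
ft_force: [-0.2, -0.1, -1.6]
opening: 0.0596
gripper_force: 32.6
```

servo_tool(deltas=[{"slide":[0,0,0.1],"roll":0,"fingers":-1},{"slide":[0,0,0.05],"roll":0,"fingers":-1},{"slide":[0,0,0],"roll":0,"fingers":-1},{"slide":[0,0,0],"roll":0,"fingers":-1},{"slide":[0,0,0],"roll":0,"fingers":-1}])

```text
time_s: 33.58
ee_pos: [0.5936, 0.0828, 0.1812]
ee_rot: [-0.001, 3.141, 0.0]
ft_force: [-0.6, -1.0, -0.4]
opening: 0.0596
gripper_force: 32.6
```

servo_tool(deltas=[{"slide":[0,0,0.03],"roll":0,"fingers":-1},{"slide":[0,0,0],"roll":0,"fingers":-1},{"slide":[0,0,0.02],"roll":0,"fingers":-1},{"slide":[0,0,0],"roll":0,"fingers":-1},{"slide":[0,0,0],"roll":0,"fingers":-1}])

```text
time_s: 34.2
ee_pos: [0.5936, 0.0829, 0.1805]
ee_rot: [-0.001, 3.141, -0.0]
ft_force: [-2.8, -0.2, 10.9]
opening: 0.0599
gripper_force: 33.2
```

Contact. I'll release, rise and withdraw for a clear view.

servo_tool(deltas=[{"slide":[0,0,-0.03],"roll":0,"fingers":0.6},{"slide":[0,0,0],"roll":0,"fingers":1},{"slide":[0,0,0],"roll":0,"fingers":1},{"slide":[0,0,-0.3],"roll":0,"fingers":1},{"slide":[0,0,-1],"roll":0,"fingers":1}])

```text
time_s: 34.83
ee_pos: [0.593, 0.0827, 0.2187]
ee_rot: [0.002, -3.138, 0.001]
ft_force: [-0.4, -0.3, 0.2]
opening: 0.0852
gripper_force: 0.0
```

servo_tool(deltas=[{"slide":[0,0,-1],"roll":0,"fingers":1},{"slide":[0,0,-1],"roll":0,"fingers":1},{"slide":[1,0,-1],"roll":0,"fingers":1},{"slide":[1,0,0],"roll":0,"fingers":1},{"slide":[1,0,0],"roll":0,"fingers":1}])

```text
time_s: 35.45
ee_pos: [0.5026, 0.0828, 0.3103]
ee_rot: [-0.001, 3.14, 0.0]
ft_force: [-0.2, 0.6, -0.6]
opening: 0.0851
gripper_force: 0.0
```

servo_tool(deltas=[{"slide":[1,0,0],"roll":0,"fingers":1},{"slide":[1,0,0],"roll":0,"fingers":1},{"slide":[0,0,0],"roll":0,"fingers":1},{"slide":[0,0,0],"roll":0,"fingers":1},{"slide":[0,0,0],"roll":0,"fingers":1}])

```text
time_s: 36.08
ee_pos: [0.4443, 0.0827, 0.3095]
ee_rot: [-0.001, 3.141, 0.0]
ft_force: [0.6, 0.1, -0.6]
opening: 0.0859
gripper_force: 0.0
```

Run:
```python
from m import *
look([("white",.594,.083,.045,.038,.06),("green",.586,-.058,.05,.056,.08),("caddy",.602,.2235,.05,.066,.1),("toad",.511,-.361,.045,.012,.05),("jar",.702,.36,.045,.03,.07),("mug",.67,-.191,.06,.06,.08),("saucer",.586,-.058,.05,.012,.022)],pic="p3.png")
```

```text
top white none
top green 90 mid [ 0.5826 -0.0571] rect [ 0.5825 -0.0572] [0.058 0.057] 62.0
top caddy 233 mid [0.6005 0.2231] rect [0.6014 0.2237] [0.051 0.052] 49.7
top toad 211 mid [ 0.5071 -0.3594] rect [ 0.5081 -0.3586] [0.042 0.047] 3.8
top jar 245 mid [0.7038 0.3595] rect [0.7024 0.3604] [0.053 0.051] 45.1
top mug 132 mid [ 0.6758 -0.19  ] rect [ 0.6705 -0.1915] [0.066 0.076] 64.4
top saucer 130 mid [ 0.5786 -0.0575] rect [ 0.578 -0.057] [0.052 0.053] 27.4
side white 143 mid [0.5939 0.0818] rect [0.5941 0.0821] [0.059 0.058] 72.2
side green 174 mid [ 0.5857 -0.0584] rect [ 0.5865 -0.0579] [0.059 0.059] 23.2
side caddy 203 mid [0.6042 0.2209] rect [0.6035 0.2204] [0.055 0.049] 72.2
side toad 458 mid [ 0.5112 -0.3618] rect [ 0.5111 -0.3618] [0.043 0.05 ] 1.0
side jar 199 mid [0.706  0.3572] rect [0.7046 0.3569] [0.052 0.052] 46.8
side mug 300 mid [ 0.6818 -0.1904] rect [ 0.6753 -0.1861] [0.083 0.067] 42.3
side saucer 125 mid [ 0.5907 -0.0659] rect [ 0.5851 -0.0647] [0.053 0.062] 60.9
[0.44411871 0.08271976 0.30923303]
```

View pics/p3.png

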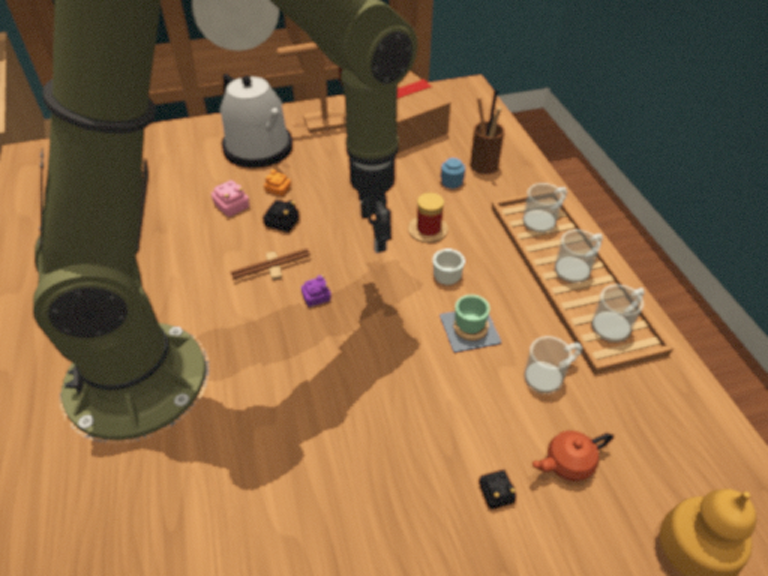

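The picture shows everything upright and in place: green cup on the saucer and tile (470,320), white cup midway (449,267), caddy on the coaster (430,215), toad in front of the spout (497,489). The mug and jar have not moved, and the arm is clear.

```bash
python3 -c "
from workcell import manip
print(manip.hand_in())"
```

```text
the job is handed in; nothing more can be done
None
```

The tea table is set and handed in after about 36 s of robot time: in the last pictures all five things stood upright in their places, with the mug and jar where they were, but the hand-in call gave no verdict.

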